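# Put the finger plane away and lock its case

## Task

Put the small bronze finger plane away: set it down gently on its sole inside the open tool case, swing the blue lid fully shut, then press the red fastener head down and, holding it down, turn it a quarter turn clockwise until it catches and holds the lid locked; never force it round unpressed. Leave the sanding block, glue bottle, chisel and yellow box where they are.

Things in the scene. Friction and masses are not known exactly. Their poses are not given: they have to be found in the camera images.
- plane: small golden-bronze finger plane with a silver blade and brown cap, loose, about 0.2 kg. Origin at the centre of its sole (underside), z up through its top. The solid body below is 24 mm wide (x), 60 mm long (y) and 21 mm high; the narrower blade and cap (16 mm wide) rise on it to 36 mm. Grip the body across its x width
- case: grey open-topped tool case, screwed to the bench: 120 mm deep (its x) by 160 mm wide (its y), walls 4 mm thick with rim 62 mm above the bench, cork-lined inner floor 4 mm above the bench. Origin: centre of its underside, on the bench; -x is its front, towards the robot; z up. The lid's hinge runs along its +x rim. A latch boss 44 mm square and 54 mm high, its steel keeper plate rising to 61 mm, stands before the middle of its front wall; fastener axis at x = -82.5 mm, y = 0
- lid (a joint): angle of the blue lid: 0 = fully shut, 1.57 = standing upright, at most 1.9. The hinge is stiff (about 0.16 N m), so it stays at any angle. Lid panel: 5 mm thick, 120 mm from hinge to front edge, 160 mm wide, with a 46 mm square tab in front of its middle that carries the fastener
- lid_hinge (a point): middle of the lid's hinge line, at the lid's underside, 63 mm above the bench over the case's +x edge (case frame x = +60 mm); its axes are the lid's: shut, they are those of the case; opening turns it about +y, so the panel (along its -x) rises. Its +z is the panel's outer face's normal
- grip (a point): the fastener's grip point on its axis, within the red wing, 33 mm above the lid's outer face (101 mm above the bench when shut and not pressed; 142.5 mm from the hinge line). The wing is 42 mm long along this point's x, 11 mm thick along its y, 24 mm high, its top 10 mm above this point; it stands on a black disc 45 mm across whose upper face is 13 mm below this point. The disc's lower face is 13 mm above the lid. Unlocked, the wing lies along the case's x
- stud (a joint): turn of the fastener: 0 = unlocked (wing along case x), grows clockwise seen from above the shut lid, end stop at 1.64. Locked is a quarter turn (1.57). Below the lid the stud carries a cross bar that sits in the keeper slot of the case, so with the lid shut it turns only while pressed down (a few degrees of play)
- stud_press (a joint): how far the fastener is pressed in, m: 0 = up, 0.012 = bottom stop. Spring: about 3 N at 0, 9 N at the bottom. Press to 0.009 or more to turn freely under the keeper. Let go at a quarter turn, it springs back only to about 0.005, where the bar sits in a groove and is caught; unlocked it springs back to 0
- sand_block: brown wooden sanding block, 39 x 72 x 27 mm, bystander; origin at its underside's centre
- glue: white glue bottle with orange nozzle, 49 mm wide, 156 mm tall, standing, bystander; origin at its underside's centre
- chisel: short wood chisel with brown handle, 197 mm long, lying, bystander; origin at its underside's centre
- yellow_box: small yellow box of cards, 61 x 116 x 67 mm, bystander; origin at its underside's centre
There are look-alikes about, which are no part of the job. Leave any pink or turquoise look-alike of the plane alone.

How it is judged:
By the outcome, as a careful person would: the job done as asked, in the order asked, and still so for the second after the job is handed in, with the robot touching nothing.
It also fails if it takes over 72 s, if anything falls off the work surface, if the arm or the gripper's body presses on something with over 40 N, if the wrist force passes 120 N, or if a joint passes its speed limit or range.

## Robot

A 6-joint arm with a two-finger parallel gripper is mounted at the origin on the work surface; the furniture and walls round the work are solid. World frame = base frame: x ahead of the robot, y to its left, z up, the work surface at z = 0. Lengths are in m, angles in rad, forces in N, time in s.
With the tool pointing down it reaches from about 0.25 to 0.725 m from the base axis. Payload 9.7 kg.
Tool frame: the origin (TCP) lies midway between the tips of the shut fingers; the grasp point (between the pads) lies 19 mm behind it; z points along the fingers, y is the direction in which the jaws open and shut (so a half turn about z gives the same grasp; the last joint's range is limited). The gripper opens to 85 mm and grips with 20 to 120 N. Pads are 22 mm wide; open, the fingers measure 114 mm over their backs; the gripper's body (76 mm by 85 mm) begins 54 mm behind the grasp point. The pads swing forward as they close: fully open they stand 13 mm farther back than shut.
Start: joints at [-1.198, 0.087, 0.176, 1.66, 0, 1.571], TCP at [0.2, -0.512, 0.231] pointing down, gripper open.
Joint ranges: [-3.13, 3.13], [-0.85, 1.81], [-1.15, 1.24], [-2.2, 2.28], [-1.44, 1.52], [-3.14, 3.14]. Speed limits (rad/s): [2.22, 2.22, 2.57, 3.14, 3.14, 3.14].

## Interface

Orientations are given as a 3x3 rotation matrix whose columns are the frame's x, y, z axes.
In Python, from plant import observe, grab_frame, camera_info, hand_in gives the robot as it stands. The module is installed in compiled form; this text tells all that it offers.
- The arm moves only by the shell command python3 -m creep 'ROWS' [OPENING] [FORCE]. ROWS is JSON, a list of rows, each a list of 4 numbers: the shift along the world's x, y, z in m, then the turn about the world's z in rad. In form: [[x, y, z, turn], ...]. A call has 1 to 12 rows; each row shifts and turns the commanded pose from where the row before left it; what a row does not reach is not made up. A row lasts 1/8 s, in which the tool goes at most 62.5 mm and 10.7 degrees, less where a joint would pass 70% of its speed; a pose out of reach is approached as far as the arm can. A call is refused whole if a number of a shift passes 0.0625 or a number of a turn 0.188, either way. A call with a gripper value outside its range is refused whole. OPENING is the closure, from -1 (fully open) to 1 (shut), set as the call begins (- or left out, the last holds). The fingers move at their own pace and stop on an object; FORCE is the grip in N (left out, the last holds). Time passes only in rows, so rows that do not move let the fingers close. It gives the time, the measured TCP pose, the force and the opening at its end, in the units of the state.
- observe(): the state, without advancing time (a new reading comes with each control period).
- grab_frame(name): name is "side" or "top"; returns the picture (480x640x3 uint8, blue, green, red); there is no depth.
- camera_info(name): a dict with "vertical_fov" (degrees; the focal length in pixels is half the picture's height over the tangent of half this angle, whatever the lens; pixels are square), "cx", "cy" (the principal point, pixels), "R" (3x3) and "t" (3): a world point X has camera coordinates R X + t. Camera axes: x right, y down, z forward; pixel columns grow to the right and rows downward; lengths in m; the calibration is good to about 2 mm. A picture is of the moment at which its call begins. camera_info takes no time and is no camera call.
- hand_in(): hands the job in, once; it reports no verdict.
The state is a dict: "clock": time; "joint_pos": joint angles; "joint_vel": joint speeds; "joint_efforts": joint torques, N m; "position": TCP position; "ee_rot": TCP orientation; "force": force on the tool from outside, world axes, zero at the start; "torque": the same for the moment, N m; "opening": finger opening in m.
Only numpy, scipy, OpenCV 4.12 (cv2) and the standard library are available. Lean on these libraries where they do the work, as an engineer would, in place of code of your own. Each camera call takes 0.05 s, during which the arm holds its last target.

## Working session

There is one attempt and no reset: what is moved stays moved. The work goes in short steps, Python scripts to look and compute and a shell command to move; the robot and the scene stay as the last step left them, time stands still between calls to the robot, and variables do not carry over. Pictures are saved under pics/ and viewed, and the job is handed in when it is done.

```bash
mkdir -p pics; ls
python3 - <<'E'
from plant import *
import cv2
for n in ("side","top"):
    cv2.imwrite(f"pics/{n}0.png",grab_frame(n)); print(n,camera_info(n))
s=observe(); print({k:s[k] for k in("clock","position","ee_rot","opening","force")})
E
```

```text
pics
side {'vertical_fov': 47.93689951219889, 'cx': 322.5031465541012, 'cy': 244.1129376256369, 'R': array([[-0.99646281, -0.08159477,  0.02010364],
       [-0.06568817,  0.60709159, -0.79191215],
       [ 0.05241114, -0.79043158, -0.61030401]]), 't': array([0.52272138, 0.06778705, 1.27391666])}
top {'vertical_fov': 53.104914066594304, 'cx': 310.66274200629016, 'cy': 239.31636262251584, 'R': array([[ 0.00883301, -0.99994812, -0.00507289],
       [-0.99734214, -0.00844284, -0.07236969],
       [ 0.0723231 ,  0.00569865, -0.99736498]]), 't': array([0.05390738, 0.53067939, 1.17451542])}
{'clock': 0.1, 'position': array([ 0.20023518, -0.51201546,  0.23064004]), 'ee_rot': array([[ 9.31317223e-01,  3.64208789e-01, -4.34904201e-04],
       [ 3.64209048e-01, -9.31316507e-01,  1.15443725e-03],
       [ 1.54227322e-05, -1.23354334e-03, -9.99999239e-01]]), 'opening': 0.08524565536440802, 'force': array([ 0.3411221 , -0.02474192, -0.34334755])}
```

View pics/side0.png

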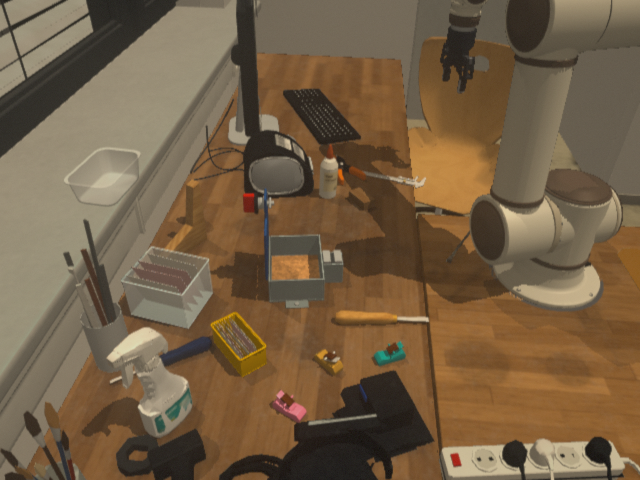

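View pics/top0.png

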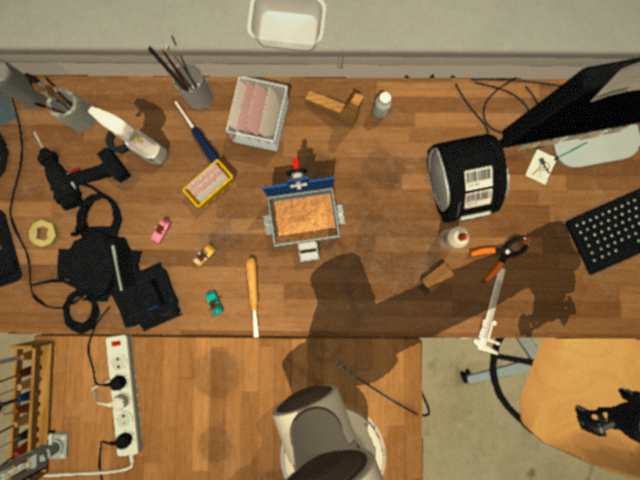

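```bash
cat > h.py <<'E'
import numpy as np, cv2
from plant import *
def cam(n):
    c=camera_info(n); f=240/np.tan(np.radians(c["vertical_fov"])/2); return f,c["cx"],c["cy"],np.array(c["R"]),np.array(c["t"])
def proj(n,X):
    f,cx,cy,R,t=cam(n); p=np.atleast_2d(X)@R.T+t; return np.c_[f*p[:,0]/p[:,2]+cx,f*p[:,1]/p[:,2]+cy]
def ray(n,uv):
    f,cx,cy,R,t=cam(n); d=R.T@np.array([(uv[0]-cx)/f,(uv[1]-cy)/f,1]); return -R.T@t,d
def onz(n,uv,z):
    o,d=ray(n,uv); return o+d*(z-o[2])/d[2]
def tri(a,b):
    (o1,d1),(o2,d2)=ray("side",a),ray("top",b)
    A=np.c_[d1,-d2]; s=np.linalg.lstsq(A,o2-o1,rcond=None)[0]
    p,q=o1+s[0]*d1,o2+s[1]*d2; return (p+q)/2,np.linalg.norm(p-q)
def crop(im,x,y,w,h,k,fn):
    cv2.imwrite(fn,cv2.resize(im[y:y+h,x:x+w],None,fx=k,fy=k,interpolation=cv2.INTER_CUBIC))
E
python3 - <<'E'
from h import *
s=cv2.imread("pics/side0.png");t=cv2.imread("pics/top0.png")
crop(s,300,335,60,50,6,"a.png");crop(t,180,235,60,50,6,"b.png")
cv2.imwrite("pics/plane0.png",np.hstack([cv2.imread("a.png"),cv2.imread("b.png")]))
crop(s,230,180,130,130,3,"a.png");crop(t,245,150,130,130,3,"b.png")
cv2.imwrite("pics/case0.png",np.hstack([cv2.imread("a.png"),cv2.imread("b.png")]))
E
```

```text
(no output)
```

View pics/plane0.png

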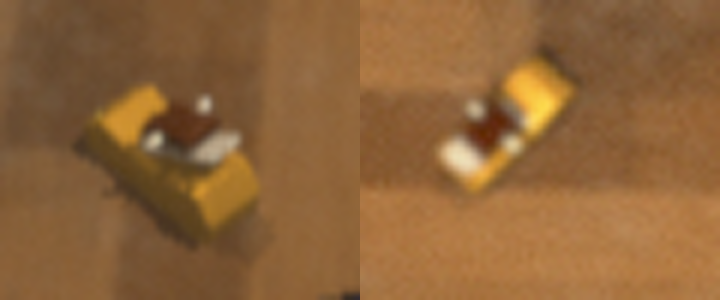

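View pics/case0.png

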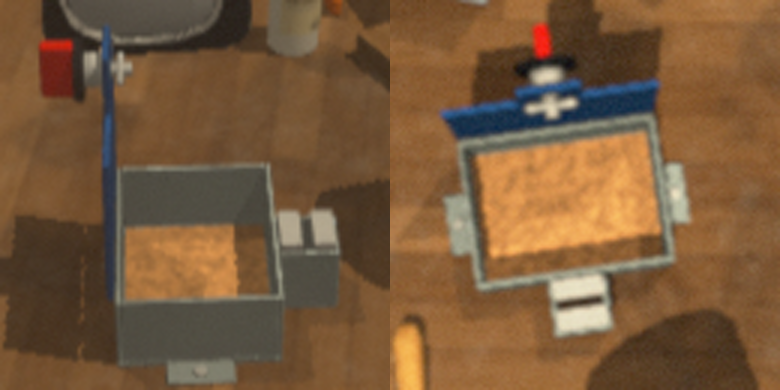

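Run:
```python
from h import *
S=lambda x,y:(300+(x-2.5)/6,335+(y-2.5)/6)
T=lambda x,y:(180+(x-360-2.5)/6,235+(y-2.5)/6)
print("far right",tri(S(152,85),T(545,50)))
print("far left",tri(S(93,122),T(502,82)))  # rough
print("near",tri(S(258,185),T(475,193)))
print("capdot",tri(S(204,103),T(512,144)),tri(S(152,140),T(474,108)))
P=[onz("top",T(*p),.021)[:2] for p in [(545,50),(578,88),(475,193),(437,150)]]
P=np.array(P);print(P,P.mean(0)); e=[np.linalg.norm(P[i]-P[(i+1)%4]) for i in range(4)];print(e)
d=(P[0]+P[1]-P[2]-P[3])/2; print("yaw of long axis",np.degrees(np.arctan2(d[1],d[0])))
# mask
t=cv2.imread("pics/top0.png"); hsv=cv2.cvtColor(t,cv2.COLOR_BGR2HSV)
print(hsv[249,212],hsv[275,200],hsv[262,225])
# case
S=lambda x,y:(230+(x-1)/3,180+(y-1)/3)
T=lambda x,y:(245+(x-390-1)/3,150+(y-1)/3)
# rim outer corners: front-right(-x,-y), front-left(-x,+y), back-left, back-right
top=dict(fr=(672,263),fl=(478,288),bl=(460,148),br=(655,118))
side=dict(fr=(268,166),fl=(282,298),bl=(118,300),br=(120,168))
for k in top: print(k,tri(S(*side[k]),T(*top[k])))
```

```text
far right (array([0.50698619, 0.30652107, 0.0251786 ]), np.float64(0.02345870864905663))
far left (array([0.50906986, 0.32414829, 0.02460559]), np.float64(0.007329620216208425))
near (array([0.45944426, 0.33629429, 0.01506635]), np.float64(0.0005727298605057739))
capdot (array([0.47883081, 0.31792381, 0.03063306]), np.float64(0.0017293520764566632)) (array([0.49380335, 0.33404866, 0.02994411]), np.float64(0.0010831864286781282))
[[0.51900155 0.30738792]
 [0.50337312 0.29334972]
 [0.45965177 0.33487854]
 [0.47724298 0.35104661]] [0.48981735 0.3216657 ]
[np.float64(0.021007594378313076), np.float64(0.06030090780940196), np.float64(0.023892613219278776), np.float64(0.060414069300246155)]
yaw of long axis -44.90183364782512
[ 18 192 197] [ 14 152 180] [ 14 160 142]
fr (array([ 0.5336509 , -0.00883716,  0.06148891]), np.float64(0.0023459087397878476))
fl (array([0.51125998, 0.14598981, 0.06142416]), np.float64(0.00023895152419519677))
bl (array([0.62480175, 0.16203155, 0.06293688]), np.float64(0.002367670366694824))
br (array([0.649679  , 0.00534896, 0.06081363]), np.float64(0.0001909573419866945))
```

Plane candidates in the top view are bronze (204,255), pink (160,231) and turquoise (214,303). The crop shows the golden body with silver blade and brown cap at (204,255), so that's the one. It is at about (0.490, 0.322) with its long axis at -45°. The cap dots triangulate to z ≈ 0.030. The case centre is about (0.580, 0.076), yaw ≈ 8.4°, rim z ≈ 0.0615.

```bash
python3 -m creep '[[0.0193,0.0556,0,0.132],[0.0193,0.0556,0,0.132],[0.0193,0.0556,0,0.132],[0.0193,0.0556,0,0.132],[0.0193,0.0556,0,0.132],[0.0193,0.0556,0,0.132],[0.0193,0.0556,0,0.132],[0.0193,0.0556,0,0.132]]' -0.2 40
python3 -m creep '[[0.0193,0.0556,0,0.132],[0.0193,0.0556,0,0.132],[0.0193,0.0556,0,0.132],[0.0193,0.0556,0,0.132],[0.0193,0.0556,0,0.132],[0.0193,0.0556,-0.02,0.132],[0.01,0.0,-0.06,0.132],[0,0,-0.02,0],[0,0,0,0]]'
python3 - <<'E'
from h import *
s=grab_frame("side");t=grab_frame("top")
S=observe();print(S["position"],S["opening"],np.degrees(np.arctan2(S["ee_rot"][1,1],S["ee_rot"][0,1])),S["joint_pos"])
print(onz("top",(214,303),.02),onz("top",(160,231),.02))
print(proj("side",S["position"]),proj("top",S["position"]))
crop(s,280,280,130,110,3,"a.png");crop(t,150,190,130,110,3,"b.png")
cv2.imwrite("pics/p1.png",np.hstack([cv2.imread("a.png"),cv2.imread("b.png")]))
E
```

```text
clock: 1.1
position: [0.3548, -0.0656, 0.2312]
ee_rot: [[0.137, 0.991, 0.0], [0.991, -0.137, -0.0], [-0.0, 0.0, -1.0]]
force: [1.1, -0.5, 0.3]
opening: 0.0513
clock: 2.22
position: [0.4794, 0.2657, 0.1292]
ee_rot: [[-0.705, 0.709, -0.004], [0.709, 0.705, -0.002], [0.001, -0.004, -1.0]]
force: [0.1, -0.2, 0.2]
opening: 0.0513
[0.48070545 0.2662269  0.13225012] 0.05139777131121049 44.78769790240793 [ 5.05764424e-01  7.00434390e-02 -3.31232368e-02  1.46682976e+00
  2.12445727e-05  1.29486804e+00]
[0.37084836 0.29521379 0.02      ] [0.54774464 0.43406763 0.02      ]
[[335.70648335 293.9778968 ]] [[217.74772912 256.8696887 ]]
```

View pics/p1.png

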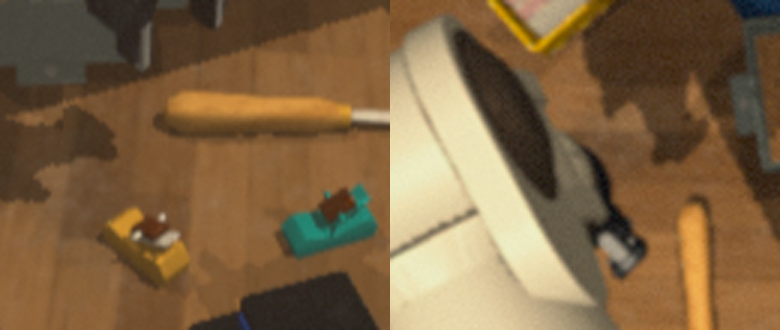

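The gripper stopped one row short in y, because I wrote a zero shift there. I'll check the plane's position in the side view and then close the gap.

```bash
python3 -m creep '[[0.0045,0.0275,0,0],[0.0045,0.0275,0,0],[0,0,-0.02,0],[0,0,0,0],[0,0,0,0]]'
python3 - <<'E'
from h import *
s=grab_frame("side")
S=observe();print(S["position"],S["ee_rot"].round(3).tolist())
c=np.array([.490,.3217]);d=np.array([1,-1])/2**.5;w=np.array([1,1])/2**.5
pts=[np.r_[c+a*.03*d+b*.012*w,z] for z in(.0,.021) for a,b in((1,1),(1,-1),(-1,-1),(-1,1))]
v=cv2.resize(s[300:400,280:400],None,fx=5,fy=5,interpolation=cv2.INTER_CUBIC)
for p in proj("side",np.array(pts)): cv2.circle(v,tuple(int(round(q)) for q in ((p-[280,300])*5+2)),2,(255,0,255),-1)
cv2.imwrite("pics/p2.png",v)
E
```

```text
clock: 2.95
position: [0.49, 0.3211, 0.1129]
ee_rot: [[-0.704, 0.71, 0.002], [0.71, 0.704, 0.001], [-0.0, 0.002, -1.0]]
force: [-0.3, -0.9, -0.2]
opening: 0.0515
[0.49003161 0.32114225 0.11291036] [[-0.704, 0.71, 0.002], [0.71, 0.704, 0.001], [-0.0, 0.002, -1.0]]
```

View pics/p2.png

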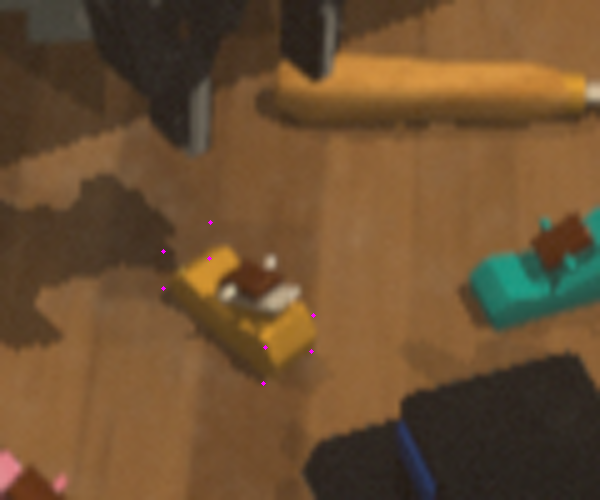

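Run:
```python
from h import *
S=lambda x,y:(300+(x-2.5)/6,335+(y-2.5)/6)
T=lambda x,y:(180+(x-360-2.5)/6,235+(y-2.5)/6)
print(tri(S(152,85),T(578,88)),tri(S(93,122),T(545,50)),tri(S(258,185),T(475,193)),tri(S(205,237),T(437,150)))
# gold+nongold blob centre in the two first images
for n,(x,y,w,h) in dict(side=(308,340,40,40),top=(188,240,32,32)).items():
    im=cv2.imread(f"pics/{n}0.png"); hsv=cv2.cvtColor(im,cv2.COLOR_BGR2HSV)
    m=((hsv[...,0]>15)&(hsv[...,0]<30)&(hsv[...,1]>165)).astype('u1')
    q=np.zeros_like(m);q[y:y+h,x:x+w]=m[y:y+h,x:x+w]
    ys,xs=np.nonzero(q);print(n,len(xs),xs.min(),xs.max(),ys.min(),ys.max());r=cv2.minAreaRect(np.c_[xs,ys].astype(np.float32));print(r,cv2.boxPoints(r).tolist())
```

```text
(array([0.49985497, 0.29522172, 0.01166357]), np.float64(0.00796111693911964)) (array([0.51681621, 0.31002347, 0.00849094]), np.float64(0.00594009755803691)) (array([0.45944426, 0.33629429, 0.01506635]), np.float64(0.0005727298605057739)) (array([0.47608334, 0.35392544, 0.00957214]), np.float64(0.0029600942611378044))
side 296 314 342 349 375
((329.0840759277344, 360.76104736328125), (28.974205017089844, 15.521894454956055), 41.18592834472656) [[313.07080078125, 357.0619201660156], [323.29205322265625, 345.3805236816406], [345.09735107421875, 364.4601745605469], [334.8760986328125, 376.1415710449219]]
top 128 194 215 244 267
((203.9647216796875, 255.54116821289062), (10.84652328491211, 25.814725875854492), 40.601295471191406) [[191.44708251953125, 261.8117370605469], [208.2470703125, 242.2117462158203], [216.48236083984375, 249.27059936523438], [199.682373046875, 268.87060546875]]
```

The base corners agree between the views to about 2 px. The far-end mismatch fits a sloped nose. I'll nudge slightly, then descend and grip.

```bash
python3 -m creep '[[-0.001,0.0015,-0.03,0],[0,0,-0.03,0],[0,0,-0.025,0],[0,0,-0.015,0],[0,0,-0.0075,0],[0,0,0,0]]'
python3 -m creep '[[0,0,0,0],[0,0,0,0],[0,0,0,0],[0,0,0,0],[0,0,0,0]]' 1 40
python3 - <<'E'
from h import *
s=grab_frame("side")
crop(s,270,290,130,100,6,"pics/p3.png")
E
```

```text
clock: 3.75
position: [0.4887, 0.3227, 0.0042]
ee_rot: [[-0.705, 0.71, 0.0], [0.71, 0.705, 0.0], [-0.0, 0.0, -1.0]]
force: [0.2, -0.1, 0.4]
opening: 0.0512
clock: 4.38
position: [0.4891, 0.323, 0.0049]
ee_rot: [[-0.705, 0.71, 0.002], [0.71, 0.705, 0.001], [-0.0, 0.002, -1.0]]
force: [-0.2, 0.3, 6.1]
opening: 0.022
```

View pics/p3.png

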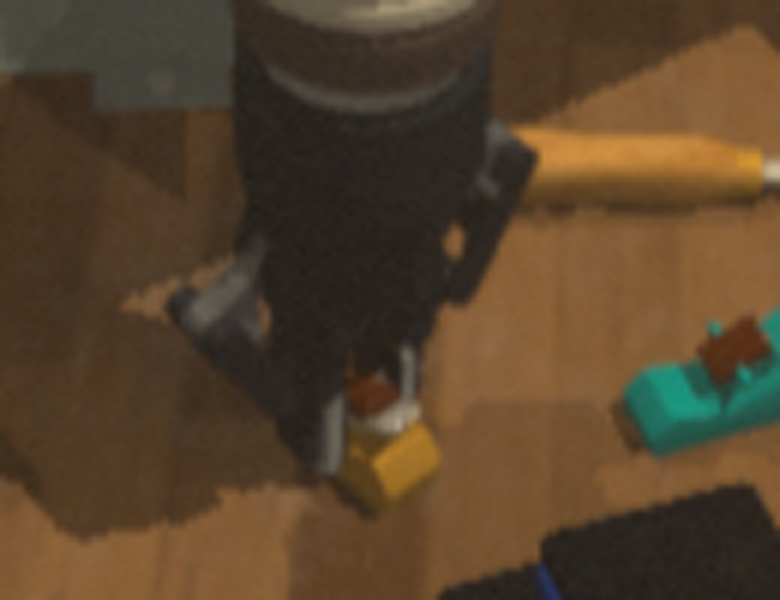

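Gripped (opening 22 mm). Lift and check.

```bash
python3 -m creep '[[0,0,0.005,0],[0,0,0.02,0],[0,0,0.04,0],[0,0,0.055,0],[0.013,-0.041,0,0.156],[0.013,-0.041,0,0.156],[0.013,-0.042,0,0.156],[0.013,-0.042,0,0.156],[0.013,-0.042,0,0.156],[0.014,-0.041,0,0.156],[0,0,0,0],[0,0,0,0]]'
python3 - <<'E'
from h import *
s=grab_frame("side");t=grab_frame("top");S=observe()
print(S["position"],S["opening"],S["force"],np.degrees(np.arctan2(S["ee_rot"][1,1],S["ee_rot"][0,1])))
crop(s,230,170,130,130,3,"a.png");crop(t,245,150,130,130,3,"b.png")
cv2.imwrite("pics/p4.png",np.hstack([cv2.imread("a.png"),cv2.imread("b.png")]))
E
```

```text
clock: 5.92
position: [0.5672, 0.0737, 0.1235]
ee_rot: [[-0.989, -0.145, -0.001], [-0.145, 0.989, 0.0], [0.001, 0.0, -1.0]]
force: [0.2, -0.0, -2.9]
opening: 0.0218
[0.56718131 0.07448424 0.12364027] 0.021874886366977705 [-0.42628381 -0.28309829 -3.04946427] 98.43094027688527
```

View pics/p4.png

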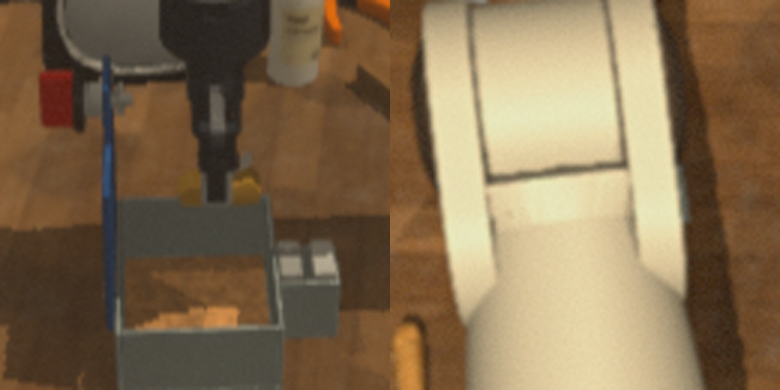

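The plane is held level over the case, at pixel (220,187) in the left crop. Lowering it gently now.

```bash
python3 -m creep '[[0,0,-0.035,0],[0,0,-0.035,0],[0,0,-0.025,0],[0,0,-0.012,0],[0,0,-0.003,0],[0,0,-0.0015,0],[0,0,0,0]]'
```

```text
clock: 6.9
position: [0.5681, 0.0738, 0.0132]
ee_rot: [[-0.989, -0.147, 0.001], [-0.147, 0.989, 0.0], [-0.001, -0.0, -1.0]]
force: [-0.0, 0.0, -1.9]
opening: 0.0221
```

```bash
python3 -m creep '[[0,0,-0.0015,0],[0,0,-0.0015,0],[0,0,0,0]]'; python3 -m creep '[[0,0,-0.001,0],[0,0,0,0]]'
```

```text
clock: 7.28
position: [0.5674, 0.0736, 0.0092]
ee_rot: [[-0.989, -0.147, -0.0], [-0.147, 0.989, -0.0], [0.0, -0.0, -1.0]]
force: [-0.1, 0.0, -2.2]
opening: 0.0216
clock: 7.52
position: [0.5676, 0.0736, 0.0089]
ee_rot: [[-0.989, -0.147, 0.0], [-0.147, 0.989, -0.0], [-0.0, -0.0, -1.0]]
force: [-3.5, -0.7, 4.1]
opening: 0.0217
```

Contact (+4 N). Release and raise.

```bash
python3 -m creep '[[0,0,0,0],[0,0,0,0],[0,0,0,0]]' 0; python3 -m creep '[[0,0,0.02,0],[0,0,0.05,0],[0,0,0.06,0],[-0.06,-0.01,0.01,0],[-0.06,0,0,0],[0,-0.06,0,0],[0,-0.06,0,0],[0,0,0,0]]'
python3 - <<'E'
from h import *
s=grab_frame("side");t=grab_frame("top");S=observe()
print(S["position"],S["opening"])
crop(s,230,180,130,130,3,"a.png");crop(t,245,150,130,130,3,"b.png")
cv2.imwrite("pics/p5.png",np.hstack([cv2.imread("a.png"),cv2.imread("b.png")]))
E
```

```text
clock: 7.9
position: [0.5676, 0.0737, 0.0082]
ee_rot: [[-0.989, -0.147, 0.0], [-0.147, 0.989, 0.0], [-0.0, 0.0, -1.0]]
force: [0.2, 0.5, -0.8]
opening: 0.0427
clock: 8.9
position: [0.4472, -0.0595, 0.1485]
ee_rot: [[-0.99, -0.142, 0.001], [-0.142, 0.99, -0.001], [-0.0, -0.001, -1.0]]
force: [0.2, 0.0, 0.3]
opening: 0.0428
[ 0.44747211 -0.05681285  0.14831676] 0.04299052347054175
```

View pics/p5.png

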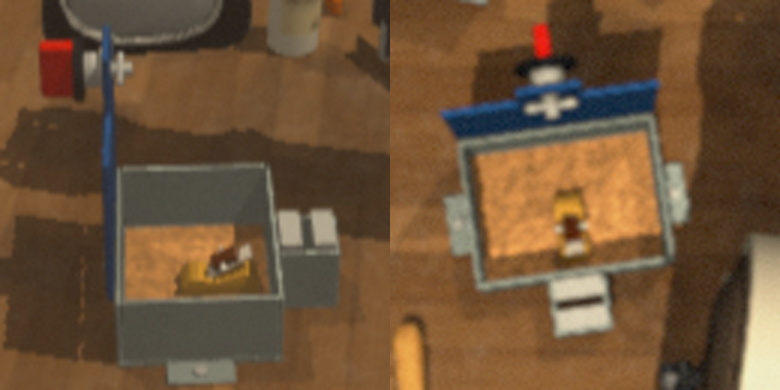

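The plane sits on its sole in the case: (215,270) in the left crop, (571,225) in the right. Next I'll measure the lid and fastener.

Run:
```python
from h import *
S=lambda x,y:(230+(x-1)/3,180+(y-1)/3)
T=lambda x,y:(245+(x-390-1)/3,150+(y-1)/3)
a=np.radians(8.4);R=np.array([[np.cos(a),-np.sin(a)],[np.sin(a),np.cos(a)]])
def cf(r): p=r[0]; q=R.T@(p[:2]-[.5799,.0761]); print(p.round(4),"case",(q*1000).round(1),p[2].round(4),"res",r[1].round(4))
cf(tri(S(57,68),T(542,40)))   # red wing
cf(tri(S(106,28),T(548,87)))   # tab top
cf(tri(S(126,66),T(550,106)))  # cross bar
for p in ((445,112),(657,85)): 
    q=onz("top",T(*p),.183); print("lid edge",q, (R.T@(q[:2]-[.5799,.0761])*1000).round(1))
# boss slot
cf(tri(S(308,230),T(580,301)))
for n in("side","top"):
    im=cv2.imread("pics/%s0.png"%n);b=im.astype(int);m=((b[...,2]>120)&(b[...,1]<60)&(b[...,0]<70));m[:, :240]=0;m[:,330:]=0;m[:150]=0;m[230:]=0
    ys,xs=np.nonzero(m);print(n,xs.mean(),ys.mean(),xs.min(),xs.max(),ys.min(),ys.max())
# case rim by top, plane z=.062
for p in [(672,263),(478,288),(460,148),(655,118)]:
    print(onz("top",T(*p),.062))
```

```text
[0.6759 0.0911 0.2084] case [97.1  0.8] 0.2084 res 0.0044
[0.6389 0.0856 0.2392] case [59.7  0.8] 0.2392 res 0.0009
[0.6289 0.085  0.2094] case [49.8  1.6] 0.2094 res 0.004
lid edge [0.63087935 0.1616282  0.183     ] [62.9 77.2]
lid edge [0.65176765 0.00896109 0.183     ] [ 61.3 -76.9]
[0.4999 0.0644 0.0591] case [-80.8   0.1] 0.0591 res 0.0032
side 248.28 195.02 243 253 193 197
top 295.44262295081967 163.40983606557376 293 298 158 169
[ 0.53243522 -0.0088267   0.062     ]
[0.51110657 0.14594088 0.062     ]
[0.62375193 0.1620416  0.062     ]
[0.64936978 0.00539215 0.062     ]
```

Lid upright, fastener at 205–210 mm. I'll bring the closed fingers behind the lid at case y ≈ -66 mm, clear of the fastener.

```bash
python3 -m creep '[[0,-0.01,0.06,0],[0,0.01,0.055,0],[0.0466,0.0162,0,0],[0.0466,0.0162,0,0],[0.0466,0.0162,0,0],[0.0466,0.0162,0,0],[0.0466,0.0162,0,0],[0,0,0,0],[0,0,0,0]]' 1 40
python3 - <<'E'
from h import *
s=grab_frame("side");S=observe()
print(S["position"],S["opening"],S["ee_rot"].round(3).tolist(),S["joint_pos"].round(3))
crop(s,200,80,200,230,2.5,"pics/p6.png")
E
```

```text
clock: 10.12
position: [0.6803, 0.0261, 0.2626]
ee_rot: [[-0.989, -0.148, -0.001], [-0.148, 0.989, 0.0], [0.001, 0.0, -1.0]]
force: [-0.9, -0.1, 1.1]
opening: -0.0003
[0.67988522 0.02559669 0.26386107] 0.00018267688465122594 [[-0.989, -0.148, 0.0], [-0.148, 0.989, 0.0], [-0.0, -0.0, -1.0]] [ 0.038  0.453  0.687  1.805  0.    -0.111]
```

View pics/p6.png

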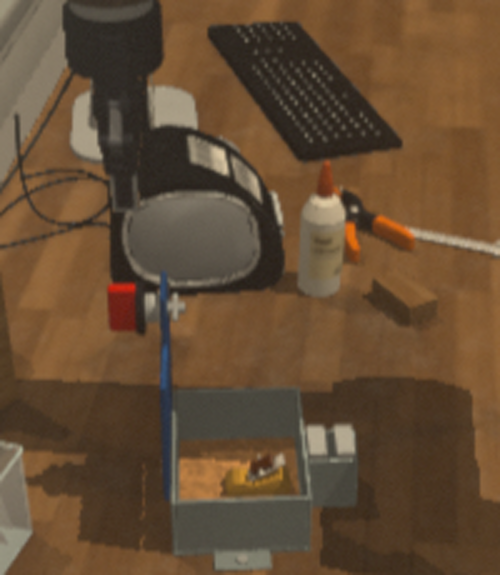

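```bash
python3 -m creep '[[0,0,-0.045,0],[0,0,-0.046,0],[0,0,0,0],[-0.0158,-0.0023,-0.004,0],[-0.0134,-0.002,-0.001,0],[-0.0134,-0.002,-0.001,0],[-0.0127,-0.0019,-0.0047,0],[-0.0127,-0.0019,-0.0047,0],[0,0,0,0]]'
python3 - <<'E'
from h import *
s=grab_frame("side");S=observe()
print(S["position"],S["force"])
crop(s,200,80,200,230,2.5,"pics/p7.png")
E
```

```text
clock: 11.3
position: [0.6126, 0.0144, 0.1607]
ee_rot: [[-0.989, -0.146, 0.004], [-0.146, 0.989, 0.0], [-0.004, -0.001, -1.0]]
force: [0.5, 0.1, 0.7]
opening: -0.0002
[0.61309839 0.01451665 0.1602115 ] [ 0.11273979 -0.43183324 -0.14658096]
```

View pics/p7.png

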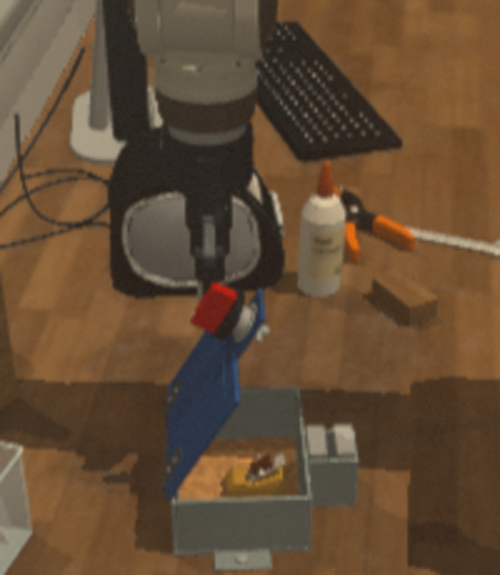

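The lid follows, now at about 60°. Continuing down the arc.

```bash
python3 -m creep '[[-0.0112,-0.0016,-0.0095,0],[-0.0112,-0.0016,-0.0095,0],[-0.0088,-0.0013,-0.0105,0],[-0.0088,-0.0013,-0.0105,0],[-0.0058,-0.0009,-0.0125,0],[-0.0058,-0.0009,-0.0125,0],[0,0,0,0]]'
python3 - <<'E'
from h import *
s=grab_frame("side");S=observe()
print(S["position"],S["force"])
crop(s,200,80,200,230,2.5,"pics/p8.png")
E
```

```text
clock: 12.22
position: [0.5603, 0.0069, 0.091]
ee_rot: [[-0.989, -0.147, -0.001], [-0.147, 0.989, 0.0], [0.001, 0.0, -1.0]]
force: [0.7, -0.5, 0.6]
opening: 0.0003
[0.56078715 0.00697323 0.09171367] [ 0.17510199 -0.16977487 -0.12031098]
```

View pics/p8.png

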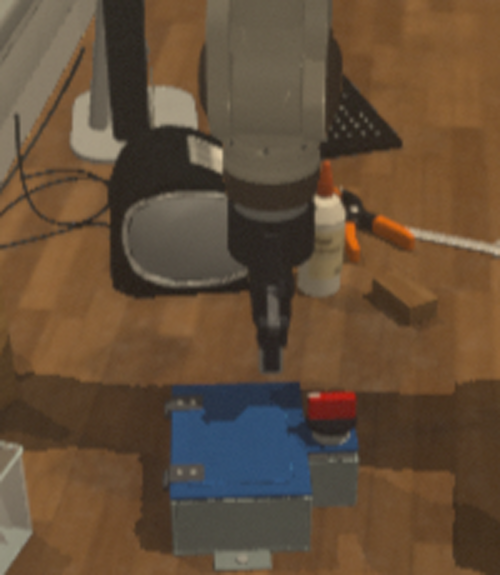

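```bash
python3 -m creep '[[-0.008,-0.001,-0.008,0],[0,0,-0.008,0],[0,0,-0.005,0],[0,0,0,0]]'; python3 -m creep '[[0,0,-0.0015,0],[0,0,-0.0015,0],[0,0,0,0]]'
```

```text
clock: 12.78
position: [0.5527, 0.006, 0.0703]
ee_rot: [[-0.989, -0.147, -0.001], [-0.147, 0.989, -0.0], [0.001, 0.0, -1.0]]
force: [-0.1, -0.4, 0.4]
opening: -0.0001
clock: 13.15
position: [0.5531, 0.006, 0.0681]
ee_rot: [[-0.989, -0.147, 0.0], [-0.147, 0.989, -0.0], [-0.0, -0.0, -1.0]]
force: [1.0, -0.5, 0.5]
opening: -0.0001
```

```bash
python3 -m creep '[[0,0,-0.001,0],[0,0,-0.001,0],[0,0,0,0]]'; python3 -m creep '[[0,0,-0.001,0],[0,0,0,0]]'
```

```text
clock: 13.52
position: [0.5531, 0.006, 0.0678]
ee_rot: [[-0.989, -0.147, 0.002], [-0.147, 0.989, 0.0], [-0.002, -0.0, -1.0]]
force: [-6.0, 0.4, 15.4]
opening: -0.0002
clock: 13.78
position: [0.5532, 0.0059, 0.0677]
ee_rot: [[-0.989, -0.147, 0.002], [-0.147, 0.989, -0.0], [-0.002, -0.0, -1.0]]
force: [-8.9, -1.1, 21.1]
opening: -0.0001
```

Solid contact at z = 0.068 with 21 N, so the lid is shut. I'll raise the arm and measure the fastener.

```bash
python3 -m creep '[[0,0,0.02,0],[0,-0.01,0.06,0],[-0.05,-0.03,0.03,0],[-0.05,-0.03,0,0],[0,-0.04,0,0],[0,0,0,0]]' 0
python3 - <<'E'
from h import *
s=grab_frame("side");t=grab_frame("top");S=observe()
print(S["position"],S["opening"])
cv2.imwrite("pics/s9.png",s);cv2.imwrite("pics/t9.png",t)
crop(s,300,215,65,65,6,"a.png");crop(t,275,215,65,65,6,"b.png")
cv2.imwrite("pics/p9.png",np.hstack([cv2.imread("a.png"),cv2.imread("b.png")]))
E
```

```text
clock: 14.52
position: [0.4548, -0.1044, 0.1738]
ee_rot: [[-0.99, -0.144, 0.001], [-0.144, 0.99, -0.001], [-0.001, -0.001, -1.0]]
force: [-0.1, 0.4, 0.3]
opening: 0.0427
[ 0.45522181 -0.10273621  0.17348893] 0.042617571184060364
```

View pics/p9.png

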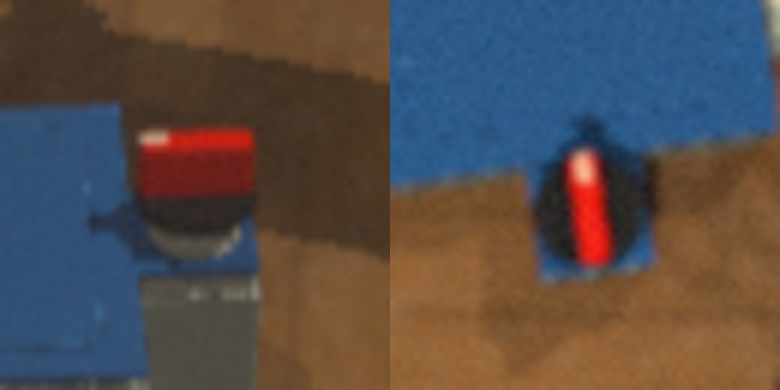

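View pics/t9.png

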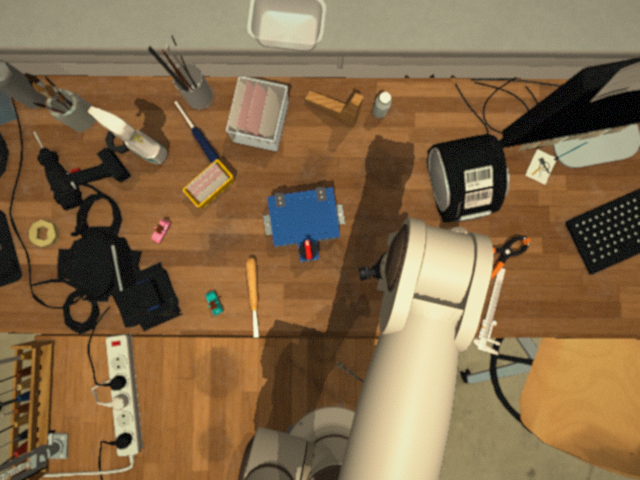

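The lid is shut with the wing along the case's x: its top is at (197,140) in the side crop and (588,206) in the top crop.

Run:
```python
from h import *
S=lambda x,y:(300+(x-2.5)/6,215+(y-2.5)/6)
T=lambda x,y:(275+(x-390-2.5)/6,215+(y-2.5)/6)
print(tri(S(197,140),T(588,206)))
for z in(.105,.111):
  a,b=onz("top",T(581,150),z),onz("top",T(594,264),z);print(a,b,(a+b)/2,np.degrees(np.arctan2(*(a-b)[[1,0]])),np.linalg.norm(a-b))
print("disc",onz("top",T(591,207),.088))
a=np.radians(8.4);print("pred",.5799-.0825*np.cos(a),.0761-.0825*np.sin(a))
```

```text
(array([0.500586  , 0.06482861, 0.11100584]), np.float64(0.0016936166759922082))
[0.52328306 0.06779659 0.105     ] [0.47950536 0.06239703 0.105     ] [0.50139421 0.06509681 0.105     ] 7.031372956442864 0.04410943070309393
[0.52285177 0.06770915 0.111     ] [0.47931176 0.06233891 0.111     ] [0.50108177 0.06502403 0.111     ] 7.031372956442846 0.04386994396178438
disc [0.50225904 0.06393451 0.088     ]
pred 0.49828503253055345 0.06404815014360105
```

```bash
python3 -m creep '[[0.0113,0.0419,0,0],[0.0113,0.0419,0,0],[0.0113,0.0418,-0.01,0],[0.0114,0.0418,-0.01,0],[0,0,-0.025,0],[0,0,-0.025,0],[0,0,-0.0105,0],[0,0,0,0],[0,0,0,0]]' 0 60
python3 - <<'E'
from h import *
s=grab_frame("side");S=observe();print(S["position"],S["force"],np.degrees(np.arctan2(S["ee_rot"][1,1],S["ee_rot"][0,1])))
crop(s,290,190,90,90,6,"pics/p10.png")
E
```

```text
clock: 15.75
position: [0.5011, 0.0649, 0.094]
ee_rot: [[-0.989, -0.147, 0.001], [-0.147, 0.989, 0.0], [-0.001, 0.0, -1.0]]
force: [-0.3, -0.8, 1.0]
opening: 0.0423
[0.50112365 0.06486008 0.09407969] [-0.0932991   0.39914833 -0.54381093] 98.42654776056555
```

View pics/p10.png

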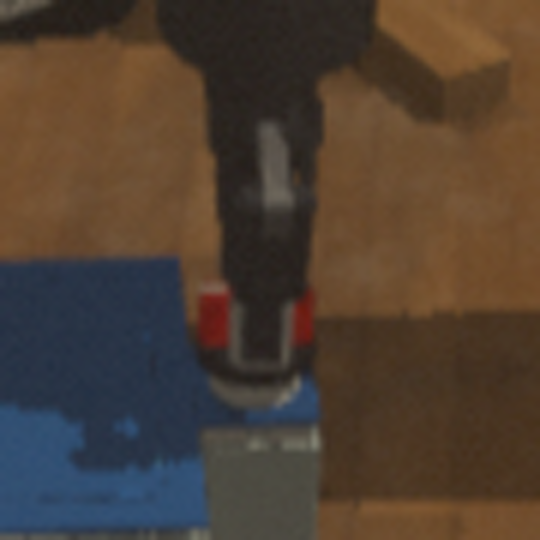

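The finger is centred over the wing. Close.

```bash
python3 -m creep '[[0,0,0,0],[0,0,0,0],[0,0,0,0],[0,0,0,0]]' 1 60; python3 -m creep '[[0,0,-0.004,0],[0,0,-0.004,0],[0,0,0,0]]'
```

```text
clock: 16.3
position: [0.5008, 0.0648, 0.0933]
ee_rot: [[-0.989, -0.147, 0.001], [-0.147, 0.989, 0.0], [-0.001, -0.0, -1.0]]
force: [0.7, -0.2, 3.9]
opening: 0.0095
clock: 16.68
position: [0.5009, 0.0648, 0.085]
ee_rot: [[-0.989, -0.147, 0.001], [-0.147, 0.989, 0.0], [-0.001, -0.0, -1.0]]
force: [0.3, -0.8, 7.8]
opening: 0.0093
```

```bash
python3 -m creep '[[0,0,-0.0025,0],[0,0,0,0],[0,0,0,0]]'
```

```text
clock: 17.05
position: [0.5008, 0.0648, 0.0829]
ee_rot: [[-0.989, -0.147, 0.001], [-0.147, 0.989, 0.0], [-0.001, -0.0, -1.0]]
force: [-0.5, 0.0, 8.8]
opening: 0.0092
```

Pressed about 11 mm at 8.8 N. Start the turn slowly.

```bash
python3 -m creep '[[0,0,0,-0.1],[0,0,0,-0.1],[0,0,0,-0.1],[0,0,0,0]]'; python3 -c "
from plant import *;S=observe();print(S['force'],S['torque'])"
```

```text
clock: 17.55
position: [0.5008, 0.0647, 0.0829]
ee_rot: [[-0.988, 0.154, 0.001], [0.154, 0.988, -0.0], [-0.001, -0.0, -1.0]]
force: [-1.5, -0.5, 8.6]
opening: 0.0096
[-1.52533277 -0.52564669  8.62143408] [-0.17385557  0.20819369 -0.01134756]
```

Turning freely, with almost no torque about z. Continuing to a quarter turn.

```bash
python3 -m creep '[[0,0,0,-0.13],[0,0,0,-0.13],[0,0,0,-0.13],[0,0,0,-0.13],[0,0,0,-0.13],[0,0,0,-0.13],[0,0,0,-0.13],[0,0,0,-0.13],[0,0,0,-0.13],[0,0,0,-0.1],[0,0,0,0],[0,0,0,0]]'
python3 - <<'E'
from h import *
S=observe();print(S['force'],S['torque'],np.degrees(np.arctan2(S["ee_rot"][1,1],S["ee_rot"][0,1])))
E
```

```text
clock: 19.05
position: [0.5004, 0.0643, 0.0827]
ee_rot: [[-0.147, 0.989, -0.0], [0.989, 0.147, -0.001], [-0.001, -0.0, -1.0]]
force: [-3.3, -3.5, 8.5]
opening: 0.0091
[-3.26419908 -3.48017352  8.53996103] [-0.57387605  0.65424545 -0.05365026] 8.457446098447777
```

Quarter turn done. Let it rise gently and see whether it catches.

```bash
python3 -m creep '[[0,0,0.003,0],[0,0,0.0025,0],[0,0,0,0]]'; python3 -m creep '[[0,0,0.001,0],[0,0,0,0]]'; python3 -m creep '[[0,0,0.001,0],[0,0,0,0]]'
```

```text
clock: 19.42
position: [0.5004, 0.0643, 0.0881]
ee_rot: [[-0.147, 0.989, -0.0], [0.989, 0.147, -0.001], [-0.001, -0.0, -1.0]]
force: [-1.1, -2.5, 5.1]
opening: 0.0093
clock: 19.68
position: [0.5003, 0.0644, 0.0887]
ee_rot: [[-0.147, 0.989, -0.0], [0.989, 0.147, -0.001], [-0.001, -0.001, -1.0]]
force: [-1.1, -3.4, 5.0]
opening: 0.0093
clock: 19.92
position: [0.5002, 0.0644, 0.0889]
ee_rot: [[-0.147, 0.989, -0.001], [0.989, 0.147, -0.001], [-0.001, -0.001, -1.0]]
force: [1.5, -4.8, -6.7]
opening: 0.0096
```

It holds against a 6.7 N upward pull at about 5 mm pressed, so it has caught. Release and retreat.

```bash
python3 -m creep '[[0,0,-0.0012,0],[0,0,0,0]]'; python3 -m creep '[[0,0,0,0],[0,0,0,0],[0,0,0,0]]' 0
python3 -m creep '[[0,0,0.02,0],[0,0,0.05,0],[-0.03,-0.04,0.02,0],[-0.04,-0.05,0,0],[0,-0.05,0,0],[0,0,0,0],[0,0,0,0]]'
python3 - <<'E'
from h import *
s=grab_frame("side");t=grab_frame("top")
cv2.imwrite("pics/s11.png",s)
crop(s,300,215,65,65,6,"a.png");crop(t,275,215,65,65,6,"b.png")
cv2.imwrite("pics/p11.png",np.hstack([cv2.imread("a.png"),cv2.imread("b.png")]))
S=lambda x,y:(300+(x-2.5)/6,215+(y-2.5)/6)
E
```

```text
clock: 20.18
position: [0.5004, 0.0644, 0.0889]
ee_rot: [[-0.147, 0.989, -0.0], [0.989, 0.147, -0.001], [-0.001, -0.0, -1.0]]
force: [-2.3, -5.7, 0.4]
opening: 0.0094
clock: 20.55
position: [0.5007, 0.0651, 0.0889]
ee_rot: [[-0.148, 0.989, 0.0], [0.989, 0.148, 0.001], [0.0, 0.0, -1.0]]
force: [-0.3, -0.0, -0.4]
opening: 0.0425
clock: 21.42
position: [0.4316, -0.0738, 0.1788]
ee_rot: [[-0.147, 0.989, 0.0], [0.989, 0.147, 0.0], [0.0, 0.0, -1.0]]
force: [0.2, -0.7, 0.0]
opening: 0.0426
```

View pics/p11.png

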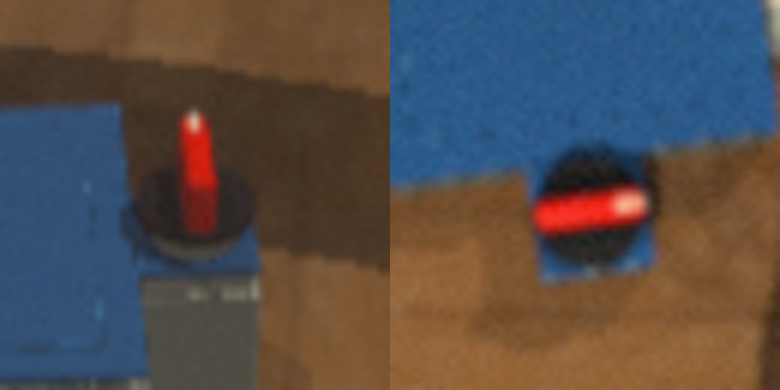

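View pics/s11.png

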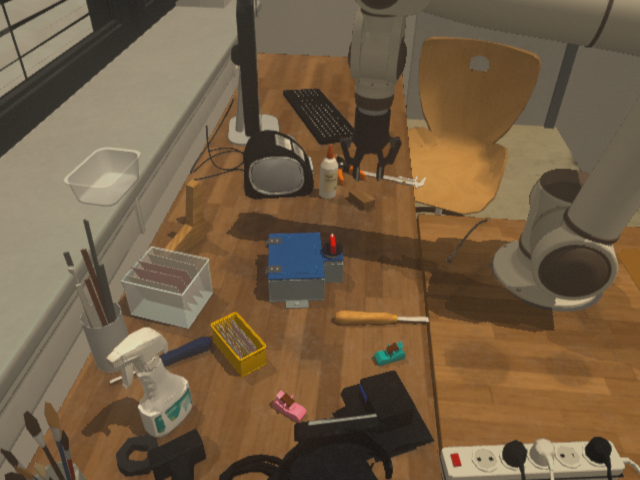

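The wing lies across the case (top crop, (535,215) to (650,202)) and sits about 1.7 px (around 5 mm) lower than before. The lid is flat and the bystanders haven't moved. Handing in.

```bash
python3 -c "
from plant import *;print(hand_in())"
```

```text
the job is handed in; nothing more can be done
None
```

The plane is put away in the case with the lid shut and locked. I handed the job in at about 21.5 s, with the gripper well clear.

- **Plane:** I set the bronze plane down on its sole on the cork at about 4 N. A picture taken before closing the lid showed it upright and clear of the walls.
- **Lid:** I swung it shut and pressed on it. It was solid at z = 0.068 m, which matches fully shut.
- **Fastener:** I pressed it in about 11 mm (8.8 N) and turned it 90° clockwise, with almost no resisting torque. It caught at about 5 mm pressed and held against a pull of nearly 7 N.
- **Last pictures:** The wing lies across the case, the lid is flat, and the sanding block, glue bottle, chisel, yellow box and both look-alikes are where they were.

**Disagreements:** The plane's far end was 4–5 px off between the two views. I put this down to a sloped nose, and it did not affect the grasp. One approach row had a wrong zero shift in y, which I corrected before reaching down.

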